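# Shut and clamp the grinder lid

### The arm

A 6-joint arm with a two-finger parallel gripper is mounted at the origin on the work surface. World frame = base frame: x ahead of the robot, y to its left, z up, the work surface at z = 0. Lengths are in m, angles in rad, forces in N, time in s.
With the tool pointing down it reaches from about 0.425 to 0.95 m from the base axis. Payload 14.7 kg.
Tool frame: the origin (TCP) lies at the very end of the fingers, on their centre line; the grasp point (between the pads) lies 19 mm behind it; x points along the fingers, y is the direction in which the jaws open and shut, and the axes are right-handed (so a half turn about x gives the same grasp; the last joint's range is limited). The gripper opens to 85 mm and grips with 20 to 120 N. Pads are 22 mm wide; open, the fingers measure 114 mm over their backs; the gripper's body (76 mm by 85 mm) begins 54 mm behind the grasp point. The pads swing forward as they close: fully open they stand 13 mm farther back than shut.
Start: joints at [1.145, 0.48, 1.596, -0, 1.065, -0.047], TCP at [0.24, 0.604, 0.197] pointing down, gripper open.
Joint ranges: [-2.75, 2.75], [-0.82, 2.05], [0.23, 2.67], [-1.56, 4.7], [0.09, 2.69], [-2.92, 2.92]. Speed limits (rad/s): [1.89, 1.89, 2.39, 3.01, 3.01, 3.01].

### API

Orientations are given as a rotation vector (axis times angle).
In Python, from plant import ctrl gives the robot as it stands.
- The arm moves only by the tool servo_tool, never from a script. Its argument "rows" is a list of rows, each a list of 3 entries, a list of its own where there are three numbers: the shift along the tool's x, y, z in mm, then the turn about the tool's x in degrees, then the closure, from -1 (fully open) to 1 (shut). A call has 1 to 5 rows; each row is the pose to reach, as a shift and turn from the pose commanded when the call began, along the tool's axes at that moment; what a row does not reach only later rows make up. A row lasts 1/10 s, in which the tool goes at most 50 mm and 8.59 degrees, less where a joint would pass 70% of its speed; a pose out of reach is approached as far as the arm can. A call with a gripper value outside its range is refused whole. The fingers move at their own pace and stop on an object; "squeeze" is the grip in N (left out, the last holds). Time passes only in rows, so rows that repeat a pose let the fingers close. It gives the time, the measured TCP pose, the force and the opening at its end, in the units of the state.
- ctrl.observe(): the state, without advancing time (a new reading comes with each control period).
- ctrl.grab_frame(name): name is "side" or "top" or "wrist"; returns a dict with "image" (480x640x3 uint8, red, green, blue), "z_map" (480x640 float32, m along the optical axis (not along the pixel's ray), 0 where there is no reading), "fx", "fy", "cx", "cy" (pixels), "xyz" and "attitude" of the camera in the world. Camera axes: x right, y down, z forward; pixel columns grow to the right and rows downward; lengths in m; the calibration is good to about 2 mm. A picture is of the moment at which its call begins.
- ctrl.job_done(): hands the job in, once; it reports no verdict.
The state is a dict: "time": time; "joint_pos": joint angles; "qd": joint speeds; "tau": joint torques, N m; "position": TCP position; "ee_rot": TCP orientation; "contact_force": force on the tool from outside, world axes, zero at the start; "torque": the same for the moment, N m; "opening": finger opening in m.
Only numpy, scipy, OpenCV 4.12 (cv2) and the standard library are available. Lean on these libraries where they do the work, as an engineer would, in place of code of your own. Each camera call takes 0.05 s, during which the arm holds its last target.

### The job

With the fingertips only, press the coffee grinder's lid fully shut, then flip the red-barred lever on its side back over its upright centre so that it snaps over and stays in its rear, locked position. Push gently: do not pinch, grasp or lift anything, leave the pour-over stand with its dripper and the carafe on its coaster where they are, and finish clear of everything.

Things in the scene. Friction and masses are not known exactly. Their poses are not given: they have to be found in the camera images.
- grinder: Steel burr grinder fixed to the shelf, an upright cylinder 118 mm across, 210 mm tall to the hopper rim. Origin at the centre of its underside, on the shelf; z up, -x its front (towards the robot, give or take the yaw), +x its rear, +y the side that bears the lever. Round lid on top, hinged at the rear.
- lid (a joint): Opening angle of the lid in rad: 0 shut, starts about 0.3 to 0.6 (front edge raised), range 0 to 1.2. Its hinge line runs along the grinder's y axis at x = +56 mm, z = 210 mm of the grinder's frame. The hinge is stiff, so the lid stays where it is left; about 2 N pressing down on its middle moves it.
- lid_middle (a point): Middle of the top of the lid's black rubber press pad. The lid is a wooden disc 112 mm across, 9 mm thick; on it sits the pad, 80 mm across and 8 mm high, which gives up to 5 mm (about 3 N to start, 15 N when flat). The point lies 56 mm from the hinge line; with the lid shut it is 227 mm above the shelf. A brass ear 16 mm wide juts out to 81 mm from the lid's middle on the lever side.
- lever (a joint): Angle of the over-centre lever in rad: 0 = unlocked stop, leaning 1 rad to the front (start); 1 = upright dead centre; 2 = locked stop, leaning 1 rad to the rear. A spring drives it from dead centre to the nearer stop: short of 1 it falls back, past about 1.05 it snaps to 2 by itself. About 4 N on the bar square to the lever (7 N level) lifts it off its stop, less towards the centre.
- lever_bar: Red cross-bar (stiff sleeve) at the lever's end: cylinder 18 mm thick, 40 mm long along the grinder's y; origin at its middle. Swings on 85 mm radius about the pivot, a line along y at x = 0, z = 180 mm of the grinder's frame, staying at y = +100 mm. At both stops 226 mm above the shelf (x = -72 mm unlocked, +72 locked), 265 mm upright. An 8 mm thick steel arm joins it to the pivot at y = 88 mm.
- stand: Stainless pour-over stand, loose: square base 130 mm, rear post, ring at 126 to 134 mm height, 100 mm across. Origin at the centre of its underside. Leave alone.
- dripper: Ribbed white porcelain dripper, 112 mm across, 72 mm tall, resting loose on the stand's ring (top at 206 mm). Origin at the centre of its underside. Leave alone.
- coaster: Dark wooden coaster, a disc 120 mm across and 10 mm thick. Origin at the centre of its underside. Leave alone.
- carafe: Glass carafe, 104 mm across, 130 mm tall, with a wooden neck collar and a black handle that reaches 79 mm out along its own +y; stands loose on the coaster. Origin at the centre of its underside. Leave alone.
There are look-alikes about, which are no part of the job. Of the things like the grinder, leave any that is orange; of the rest the smaller one is meant.

How it is judged:
On the way, in this order (a step that is already met when the one before it is completed fails the run):
1. the lid is shut while the lever is still unlocked (value of joint lid below 0.06 rad and value of joint lever below 0.9 rad), for 0.2 s.
2. the lever has snapped over to its locked stop, the lid still shut (value of joint lever above 1.85 rad and value of joint lid below 0.06 rad), for 0.2 s.
At the end, for the whole second after the job is handed in: Lid within 0.06 rad of shut, lever beyond 1.85 rad (locked stop at 2), both at rest; stand, dripper, coaster and carafe upright (within 0.12 rad) and within 15 mm of where they were (all of step 2 and velocity of joint lever between -0.1 and 0.1 rad/s and velocity of joint lid between -0.1 and 0.1 rad/s and distance of each of stand, dripper, coaster, carafe from where it was at the start of the episode below 0.015 m and angle between each of stand, dripper, coaster, carafe's own z axis and vertical below 0.12 rad); the robot touches nothing.
It fails at once if a bystander was lifted, carried or knocked (moved more than 20 mm or tipped) (distance of any of stand, dripper, coaster, carafe from where it was at the start of the episode above 0.02 m or angle between any of stand, dripper, coaster, carafe's own z axis and vertical above 0.25 rad).
It fails at once if the lever was pinched or shoved (more than 25 N from the fingers) (contact force between the fingers and lever_bar above 25 N).
It fails at once if the grinder or its lid was pressed hard (more than 50 N) (contact force between the fingers and grinder above 50 N).
It also fails if it takes over 42 s, if anything falls off the work surface, if the arm or the gripper's body presses on something with over 40 N, if the wrist force passes 120 N, or if a joint passes its speed limit or range.

## Working session

There is one attempt and no reset: what is moved stays moved. The work goes in short steps, Python scripts to look and compute and a tool call to move; the robot and the scene stay as the last step left them, time stands still between calls to the robot, and variables do not carry over. Pictures are saved under pics/ and viewed, and the job is handed in when it is done.

Besides the shell and the picture viewer there is one more tool, called after "Emit:" by a JSON object that holds its "fn" and its "kwargs", one argument or row to a line. servo_tool: Moves the arm, as the interface text tells. Its arguments: {"type":"object","properties":{"rows":{"type":"array"},"squeeze":{"type":"number"}},"required":["rows"]}

```bash
mkdir -p pics; ls; cat > h.py <<'E'
import numpy as np,cv2
from plant import ctrl
from scipy.spatial.transform import Rotation as R
def grab(n):
    f=ctrl.grab_frame(n); np.savez('pics/%s.npz'%n,**{k:np.array(v) for k,v in f.items()})
    return f
E
python3 - <<'E'
from h import *
print(ctrl.observe())
for n in ["side","top","wrist"]:
    f=grab(n); cv2.imwrite('pics/%s0.png'%n,f['image'][:,:,::-1]); print(n,f['xyz'],f['attitude'],f['fx'],f['cx'],f['cy'])
E
```

```text
pics
{'time': 0.0, 'joint_pos': array([ 1.14542616e+00,  4.80832138e-01,  1.59686448e+00,  1.90793092e-05,
        1.06512924e+00, -4.66124284e-02]), 'qd': array([ 0.0011525 ,  0.0032965 , -0.00065328, -0.00228878,  0.00110156,
        0.00039829]), 'tau': array([ 4.73518288e-03, -9.50631881e+01, -4.30197251e+01, -1.34663438e-05,
        1.19762099e-02,  1.61595869e-05]), 'position': array([0.24013939, 0.6035177 , 0.19607573]), 'ee_rot': array([ 0.29623016,  1.55059786, -0.29811676]), 'contact_force': array([ 0.7994238 , -1.0486267 ,  0.05283612]), 'torque': array([ 0.00175051, -0.02866409,  0.02076615]), 'opening': 0.08540703616107322}
side [0.26953078 0.2912362  1.26502459] [-0.98965023  2.84362373 -0.43996859] 534.561384625433 317.53178299219707 241.7570397173482
top [0.40696329 0.00311948 1.24618411] [-2.18400243  2.15598535 -0.08770579] 457.8745671266886 323.67793508492423 234.43300628037613
wrist [0.17246532 0.63169004 0.3725272 ] [2.39577414 1.62596238 0.2344923 ] 353.8979215485196 315.8270985121123 238.9174960650369
```

View pics/side0.png

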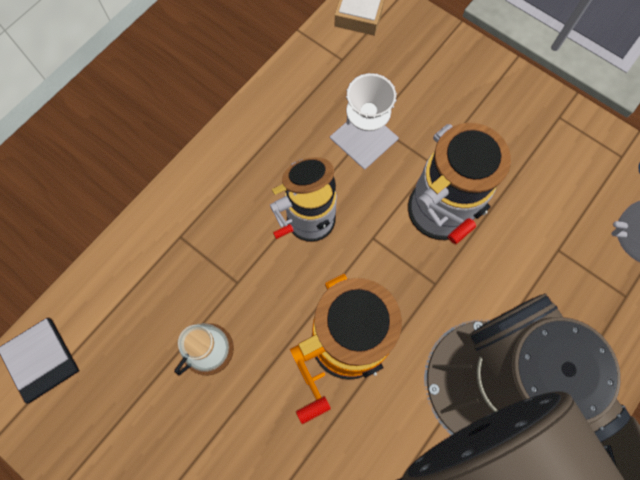

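View pics/top0.png

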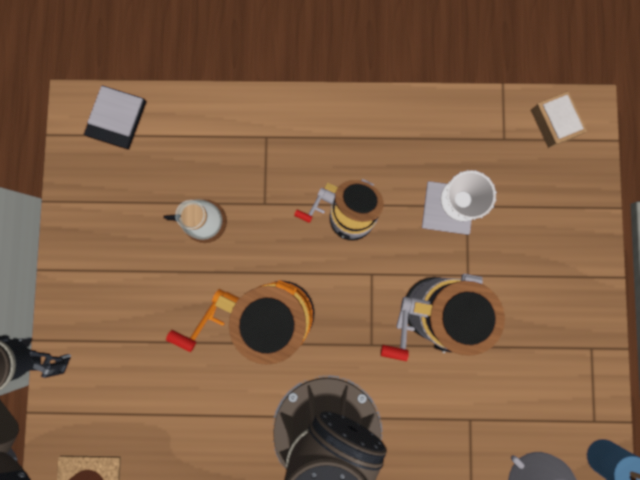

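View pics/wrist0.png

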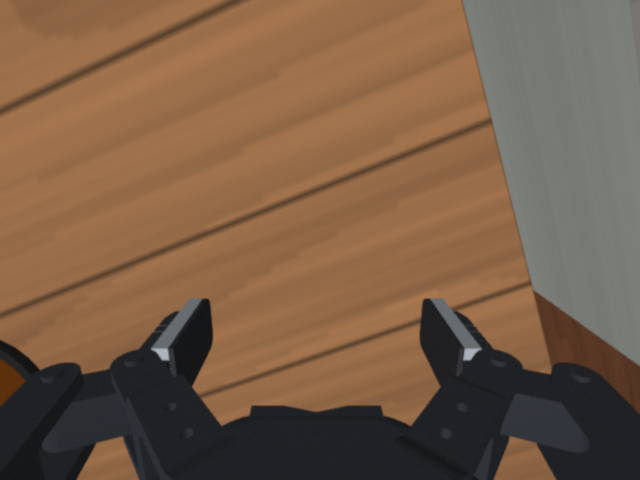

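The smaller non-orange grinder is the steel one: in top its pad is at about (360,198) and its red bar at (303,215). In side the pad is at (308,175) and the bar at (284,231). I'll measure these next.

```bash
cat >> h.py <<'E'
def cloud(f):
    z=f['z_map'];v,u=np.mgrid[0:480,0:640]
    c=np.stack([(u-f['cx'])/f['fx']*z,(v-f['cy'])/f['fy']*z,z],-1)
    P=c@R.from_rotvec(f['attitude']).as_matrix().T+f['xyz']
    P[z==0]=np.nan
    return P
def masks(f):
    hsv=cv2.cvtColor(f['image'],cv2.COLOR_RGB2HSV)
    h,s,v=[hsv[...,i].astype(int) for i in range(3)]
    return dict(red=((h<5)|(h>174))&(s>180)&(v>120), black=(v<50), yellow=(h>18)&(h<28)&(s>120)&(v>120))
def box(f,u0,u1,v0,v1):
    m=np.zeros((480,640),bool);m[v0:v1,u0:u1]=1;return m
E
python3 - <<'E'
from h import *
for n,b,bb in [("top",(290,390,175,245),(340,382,180,216)),("side",(268,340,150,245),(285,332,155,192))]:
    f=dict(np.load('pics/%s.npz'%n)); P=cloud(f); M=masks(f)
    r=P[M['red']&box(f,*b)]; print(n,'red',len(r),np.nanmean(r,0),np.nanmin(r,0),np.nanmax(r,0))
    xy=r[:,:2]-np.nanmean(r[:,:2],0);print(np.linalg.svd(xy,full_matrices=False)[2][0])
    k=P[M['black']&box(f,*bb)]; k=k[k[:,2]>.2]; c=k.mean(0); print('pad',len(k),c,np.linalg.svd(k-c,full_matrices=False)[2][2],k.min(0),k.max(0))
    o=P[M['yellow']&box(f,*b)];print('yellow',len(o),o.mean(0))
    a=P[box(f,*b)]; 
    s=a[(a[:,2]>.03)]; print('all',np.nanpercentile(s,[1,99],axis=0))
    cv2.imwrite('pics/%s_z.png'%n,cv2.resize(f['image'][b[2]-10:b[3]+10,b[0]-10:b[1]+10,::-1],None,fx=6,fy=6,interpolation=2))
E
```

```text
top red 105 [0.54072836 0.06154322 0.23264319] [0.52896341 0.04289687 0.2256908 ] [0.55404292 0.07867039 0.23807667]
[0.43117342 0.90226907]
pad 691 [ 0.57860832 -0.06395426  0.25389407] [-0.46072678  0.20741262 -0.8629663 ] [ 0.54693745 -0.10013871  0.2310415 ] [ 0.61118561 -0.02937839  0.27382432]
yellow 424 [nan nan nan]
all [[ 0.50792924 -0.11211389  0.08674294]
 [ 0.62240741  0.07216012  0.2721407 ]]
side red 129 [0.54009464 0.05997875 0.23301852] [0.52753926 0.04103634 0.2241172 ] [0.55193514 0.07911894 0.23838608]
[0.41882288 0.90806795]
pad 644 [ 0.57755288 -0.06443769  0.25612904] [ 0.44997946 -0.1981763   0.87077244] [ 0.54579953 -0.10278945  0.23601852] [ 0.61151939 -0.02864368  0.27450647]
yellow 846 [nan nan nan]
all [[ 0.50866316 -0.11319194  0.03622807]
 [ 0.62069336  0.06943175  0.27235246]]
```

```bash
python3 -c "
import cv2
for n in ['top','side']:
    i=cv2.imread('pics/%s_z.png'%n);print(i.shape)"
```

```text
(540, 720, 3)
(690, 552, 3)
```

View pics/top_z.png

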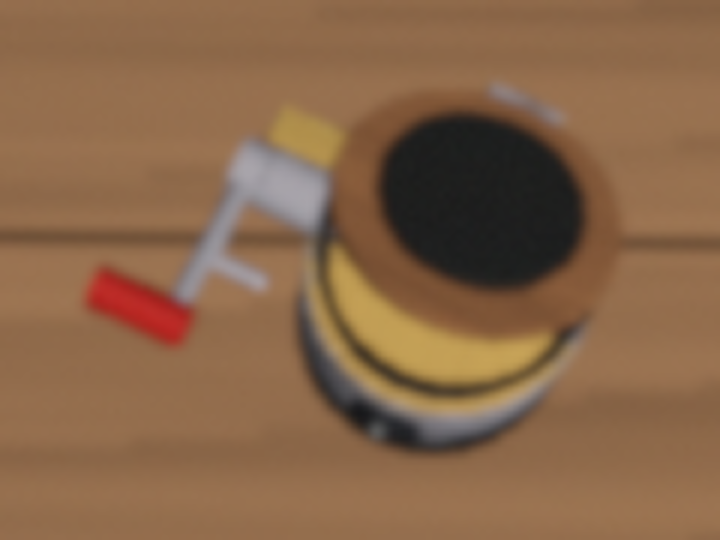

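View pics/side_z.png

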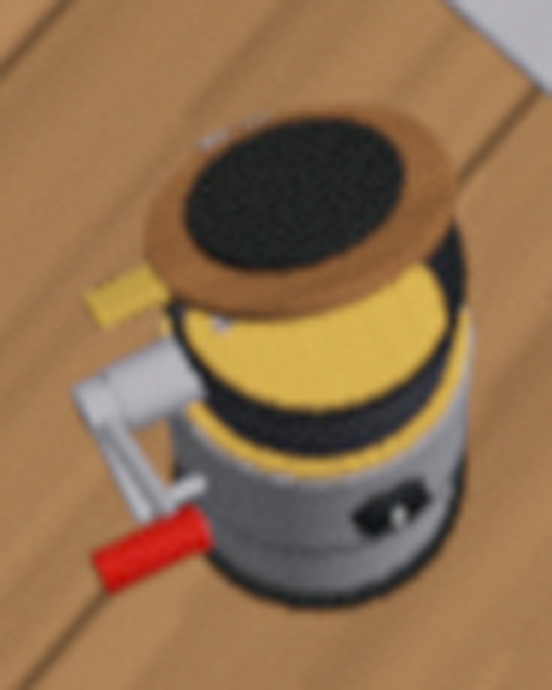

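```bash
cat >> h.py <<'E'
yaw=-0.425; O=np.array([.5636,-.0575,0])
G=R.from_euler('z',yaw).as_matrix()
def togo(gp):
    "grinder-frame tcp target (mm) -> tool shift mm, turn deg to get tool y along +-grinder y"
    s=ctrl.observe(); T=R.from_rotvec(s['ee_rot']).as_matrix()
    w=O+G@(np.array(gp)/1000)
    print('t',s['time'],'pos',s['position'].round(4),'grinder mm',(G.T@(s['position']-O)*1000).round(1),'F',s['contact_force'].round(1),'open',round(s['opening'],4),'q',s['joint_pos'].round(2))
    d=T.T@(w-s['position'])*1000
    yy=T.T@G[:,1]; a=np.degrees(np.arctan2(yy[2],yy[1])); a=(a+90)%180-90
    print('shift',d.round(1),'turn',a.round(1)); print('T',T.round(3).tolist())
E
python3 - <<'E'
from h import *
togo((-5,0,330))
f=dict(np.load('pics/top.npz'));P=cloud(f)
for nm,b in dict(orange=(165,320,275,365),big=(380,510,270,360),carafe=(163,228,190,245),drip=(422,500,165,240)).items():
    a=P[box(f,*b)];a=a[a[:,2]>.03];print(nm,np.nanpercentile(a,[.5,99.5],axis=0).round(3).tolist())
E
```

```text
t 0.15 pos [0.2402 0.6037 0.1962] grinder mm [-567.2  469.   196.2] F [-0.3  0.5 -0.2] open 0.0851 q [ 1.15  0.48  1.6   0.    1.07 -0.05]
shift [-133.4 -494.6  539.9] turn 2.6
T [[-0.0, 0.37, 0.929], [-0.001, 0.929, -0.37], [-1.0, -0.001, -0.0]]
orange [[0.234, 0.045, 0.107], [0.39, 0.316, 0.332]]
big [[0.244, -0.353, 0.045], [0.41, -0.108, 0.32]]
carafe [[0.503, 0.293, 0.032], [0.599, 0.414, 0.142]]
drip [[0.546, -0.375, 0.135], [0.652, -0.268, 0.208]]
```

Emit:
{"fn": "servo_tool", "kwargs": {
  "rows": [
    [[-50,0,0],0,1],
    [[-100,0,0],0,1],
    [[-150,0,30],2.6,1],
    [[-190,0,80],2.6,1],
    [[-200,0,130],2.6,1]
  ],
  "squeeze": 20
}}

```text
time: 0.65
position: [0.3433, 0.5637, 0.3932]
ee_rot: [0.334, 1.544, -0.328]
contact_force: [0.1, 0.1, -0.0]
opening: 0.0121
```

Emit:
{"fn": "servo_tool", "kwargs": {
  "rows": [
    [[0,0,50],0,1],
    [[0,0,100],0,1],
    [[0,-20,145],0,1],
    [[0,-50,185],0,1],
    [[0,-80,220],0,1]
  ]
}}

```text
time: 1.15
position: [0.5117, 0.3976, 0.3888]
ee_rot: [0.332, 1.545, -0.334]
contact_force: [0.4, 0.1, 0.3]
opening: 0.0002
```

```bash
python3 -c "
from h import *
togo((-5,0,330))"
```

```text
t 1.15 pos [0.5117 0.3976 0.3888] grinder mm [-234.9  393.2  388.8] F [0.4 0.1 0.3] open 0.0002 q [ 0.61  0.36  1.32 -0.    1.46 -0.53]
shift [  59.1 -393.3  229.8] turn 0.0
T [[-0.001, 0.412, 0.911], [-0.001, 0.911, -0.412], [-1.0, -0.001, -0.0]]
```

Emit:
{"fn": "servo_tool", "kwargs": {
  "rows": [
    [[0,-50,30],0,1],
    [[0,-95,60],0,1],
    [[0,-140,90],0,1],
    [[0,-185,120],0,1],
    [[0,-225,150],0,1]
  ]
}}

```text
time: 1.65
position: [0.5502, 0.151, 0.3895]
ee_rot: [0.332, 1.545, -0.333]
contact_force: [1.0, 0.4, -0.4]
opening: -0.0004
```

Emit:
{"fn": "servo_tool", "kwargs": {
  "rows": [
    [[0,-45,30],0,1],
    [[0,-85,60],0,1],
    [[0,-125,75],0,1],
    [[0,-160,80],0,1],
    [[0,-168,80],0,1]
  ]
}}

```text
time: 2.15
position: [0.5534, -0.0365, 0.3893]
ee_rot: [0.334, 1.545, -0.336]
contact_force: [0.3, 0.7, 0.2]
opening: -0.0002
```

```bash
python3 - <<'E'
from h import *
togo((-5,0,280))
for n in ["side","wrist"]:
    f=grab(n); cv2.imwrite('pics/%s1.png'%n,f['image'][:,:,::-1])
E
```

```text
t 2.15 pos [ 0.5534 -0.0365  0.3893] grinder mm [-18.   14.9 389.3] F [0.3 0.7 0.2] open -0.0002 q [-0.12  0.2   1.54 -0.    1.4  -1.26]
shift [109.3 -14.8  13.1] turn -0.1
T [[-0.001, 0.414, 0.91], [-0.001, 0.91, -0.414], [-1.0, -0.001, -0.0]]
```

View pics/wrist1.png

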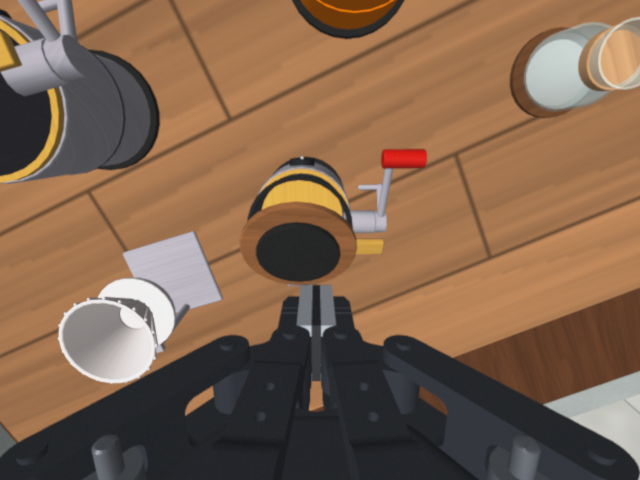

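View pics/side1.png

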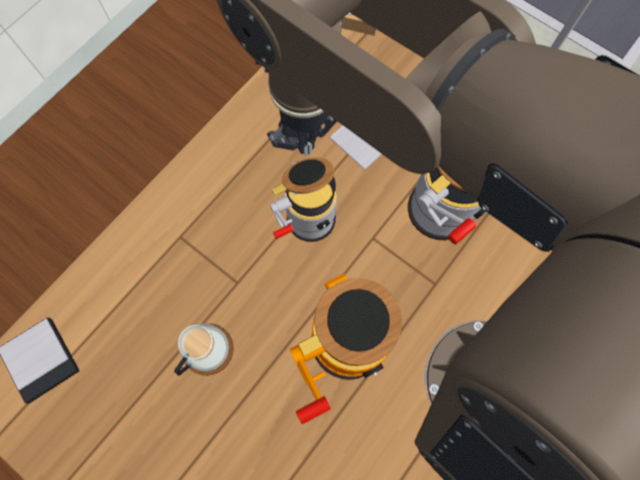

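Wrist view: the lid is below the fingertips, with the pad at about (298,250) and the red bar at (405,158). The dripper, at (110,330), is well to the side. Next I'll descend and refine the pose from this view.

Emit:
{"fn": "servo_tool", "kwargs": {
  "rows": [
    [[40,-15,10],0,1],
    [[80,-15,10],0,1],
    [[105,-15,10],0,1],
    [[105,-15,10],0,1]
  ]
}}

```text
time: 2.65
position: [0.5554, -0.0493, 0.2813]
ee_rot: [0.332, 1.551, -0.332]
contact_force: [0.6, 0.4, 1.0]
opening: -0.0003
```

```bash
python3 - <<'E'
from h import *
f=dict(np.load('pics/wrist.npz'));P=cloud(f);M=masks(f)
r=P[M['red']&box(f,370,440,140,180)];g=(r-O)@G*1000;print(len(r),g.mean(0),g.min(0),g.max(0))
k=P[M['black']&box(f,250,345,215,283)];k=(k[k[:,2]>.22]-O)@G*1000;print(len(k),k.mean(0),k.min(0),k.max(0))
togo((-5,0,250))
E
```

```text
793 [nan nan nan] [nan nan nan] [nan nan nan]
3724 [ 1.26977158e+01 -7.96125465e-02  2.54694298e+02] [-18.64087349 -38.35257539 232.10346084] [ 49.80862151  38.44888126 272.37050757]
t 2.65 pos [ 0.5554 -0.0493  0.2813] grinder mm [-10.8   4.1 281.3] F [0.6 0.4 1. ] open -0.0003 q [-0.14  0.28  1.7   0.    1.17 -1.29]
shift [31.2 -4.1  6. ] turn 0.1
T [[-0.006, 0.411, 0.912], [0.001, 0.912, -0.411], [-1.0, -0.001, -0.006]]
```

Emit:
{"fn": "servo_tool", "kwargs": {
  "rows": [
    [[8,-3,4],0,1],
    [[16,-4,5],0,1],
    [[24,-4,5],0,1],
    [[32,-4,5],0,1],
    [[38,-4,5],0,1]
  ]
}}

```text
time: 3.15
position: [0.56, -0.0565, 0.246]
ee_rot: [0.333, 1.545, -0.333]
contact_force: [-0.2, -0.0, -0.1]
opening: 0.0
```

Emit:
{"fn": "servo_tool", "kwargs": {
  "rows": [
    [[5,0,0],0,1],
    [[9,0,0],0,1],
    [[12,0,0],0,1],
    [[14,0,0],0,1]
  ]
}}

```text
time: 3.55
position: [0.5601, -0.0566, 0.2324]
ee_rot: [0.333, 1.545, -0.333]
contact_force: [-0.5, -0.2, 0.5]
opening: -0.0002
```

```bash
python3 - <<'E'
from h import *
togo((-5,0,223))
f=grab("wrist"); cv2.imwrite('pics/wrist2.png',f['image'][:,:,::-1])
E
```

```text
t 3.55 pos [ 0.5601 -0.0566  0.2324] grinder mm [ -3.5  -0.6 232.4] F [-0.5 -0.2  0.5] open -0.0002 q [-0.15  0.32  1.76  0.    1.06 -1.3 ]
shift [ 9.4  0.6 -1.5] turn 0.0
T [[0.0, 0.412, 0.911], [-0.0, 0.911, -0.412], [-1.0, 0.0, 0.0]]
```

View pics/wrist2.png

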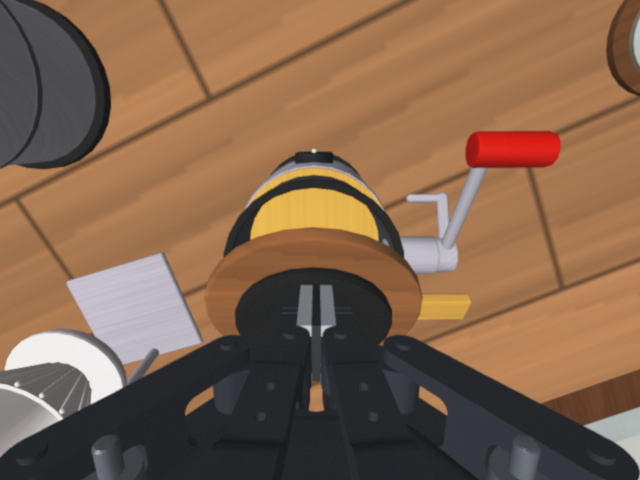

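```bash
python3 - <<'E'
from h import *
f=dict(np.load('pics/wrist.npz'));P=cloud(f)
g=(P-O)@G*1000
for uv in [(250,255),(310,240),(380,255),(260,290),(250,310),(360,300),(370,320),(450,305),(310,262),(310,210),(310,290),(320,300)]:
    print(uv,g[uv[1],uv[0]].round(1))
m=masks(f)['black']&box(f,240,388,275,330);k=g[m];k=k[(k[:,2]>200)&(k[:,2]<300)];print(len(k),k.mean(0));print(np.linalg.svd(k-k.mean(0),full_matrices=False)[2][2])
E
```

```text
(250, 255) [-27. -28. 264.]
(310, 240) [-35.   -2.  268.2]
(380, 255) [-27.   28.2 264. ]
(260, 290) [-10.4 -24.5 263.8]
(250, 310) [  2.9 -30.8 257.3]
(360, 300) [ -4.3  20.7 261.3]
(370, 320) [ 10.1  27.  253.8]
(450, 305) [  6.9  69.4 244.2]
(310, 262) [-23.5  -2.1 263.3]
(310, 210) [-24.3  -3.7 155.5]
(310, 290) [-16.4  -2.  276.8]
(320, 300) [-15.8   2.  284.7]
5662 [ -5.10142319  -1.00688064 264.94124227]
[7.64171902e-01 6.06053653e-04 6.45012355e-01]
```

```bash
python3 - <<'E'
from h import *
f=dict(np.load('pics/wrist.npz'));P=cloud(f)
g=(P-O)@G*1000
A=R.from_rotvec(f['attitude']).as_matrix()
print('cam grinder',(G.T@(f['xyz']-O)*1000).round(1),'fwd',(G.T@A[:,2]).round(3))
def proj(gp):
    c=A.T@(O+G@(np.array(gp)/1000)-f['xyz']); return c[0]/c[2]*f['fx']+f['cx'],c[1]/c[2]*f['fy']+f['cy'],c[2]
for p in [(-3.5,-.6,232.4),(-14.5,-.6,232.4),(-14.5,-.6,260)]: print(proj(p))
for v in range(278,345,4): print(v,f['z_map'][v,[300,308,316,324,330]].round(4),g[v,308].round(0))
E
```

```text
cam grinder [-7.690e+01  2.000e-01  4.088e+02] fwd [ 0.283  0.001 -0.959]
(np.float64(313.81577083660176), np.float64(277.25221634215217), np.float64(0.18992680816441493))
(np.float64(313.8106014574404), np.float64(257.90131945482426), np.float64(0.18681882378697665))
(np.float64(313.544098472846), np.float64(278.2475914295489), np.float64(0.16034343371405663))
278 [0.1513 0.1511 0.152  0.152  0.1535] [-18.  -3. 269.]
282 [0.1547 0.1538 0.1525 0.1524 0.1531] [-15.  -3. 267.]
286 [0.1494 0.1488 0.1479 0.1483 0.1483] [-16.  -3. 272.]
290 [0.1438 0.1443 0.1445 0.1451 0.1454] [-16.  -3. 276.]
294 [0.1405 0.1417 0.141  0.1408 0.1406] [-16.  -3. 279.]
298 [0.1372 0.1377 0.1382 0.137  0.1372] [-16.  -3. 283.]
302 [0.1337 0.134  0.1345 0.1343 0.1334] [-16.  -3. 287.]
306 [0.1312 0.1321 0.13   0.131  0.1314] [-16.  -3. 289.]
310 [0.1289 0.128  0.1289 0.1274 0.1281] [-16.  -2. 293.]
314 [0.1252 0.1256 0.1263 0.1252 0.1259] [-16.  -2. 296.]
318 [0.1226 0.1235 0.1227 0.1216 0.1229] [-16.  -2. 298.]
322 [0.12   0.1185 0.1194 0.1201 0.1192] [-17.  -2. 303.]
326 [0.1153 0.118  0.1187 0.1184 0.1156] [-16.  -2. 304.]
330 [0.1139 0.1183 0.1179 0.1127 0.1135] [-14.  -2. 304.]
334 [0.1106 0.1111 0.1192 0.1112 0.1121] [-17.  -2. 311.]
338 [0.1097 0.1076 0.119  0.1099 0.1086] [-18.  -2. 314.]
342 [0.1071 0.107  0.1207 0.1063 0.1071] [-17.  -2. 315.]
```

```bash
python3 - <<'E'
from h import *
for n,b in (("side",(230,370,80,250)),("top",(290,430,120,260))):
    f=grab(n); cv2.imwrite('pics/%s2.png'%n,cv2.resize(f['image'][b[2]:b[3],b[0]:b[1],::-1],None,fx=3.5,fy=3.5,interpolation=2))
E
```

```text
(no output)
```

View pics/side2.png

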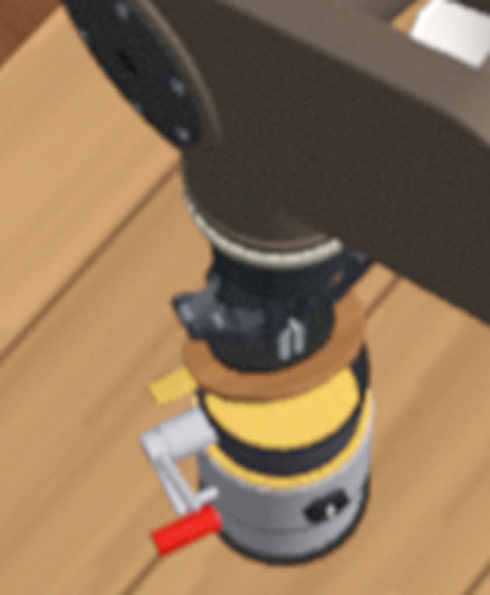

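The side and wrist views agree with the force reading. The visible fingertips end about 35 mm above the reported TCP, only just at the pad, so the reported TCP is not the real tip. I'll press on in small steps and go by force and camera.

Emit:
{"fn": "servo_tool", "kwargs": {
  "rows": [
    [[4,0,0],0,1],
    [[8,0,0],0,1],
    [[12,0,0],0,1]
  ]
}}

```text
time: 4.0
position: [0.5601, -0.0566, 0.2202]
ee_rot: [0.333, 1.545, -0.333]
contact_force: [-0.5, -0.2, 1.3]
opening: -0.0001
```

Emit:
{"fn": "servo_tool", "kwargs": {
  "rows": [
    [[4,0,0],0,1],
    [[8,0,0],0,1],
    [[12,0,0],0,1]
  ]
}}

```text
time: 4.3
position: [0.5601, -0.0566, 0.2082]
ee_rot: [0.333, 1.545, -0.333]
contact_force: [-0.9, -0.0, 0.5]
opening: -0.0
```

```bash
python3 - <<'E'
from h import *
togo((-5,0,223))
f=grab("wrist"); cv2.imwrite('pics/wrist3.png',f['image'][:,:,::-1])
g=(cloud(f)-O)@G*1000
for v in range(200,330,8): print(v,g[v,250].round(1),g[v,308].round(1))
E
```

```text
t 4.3 pos [ 0.5601 -0.0566  0.2082] grinder mm [ -3.6  -0.6 208.2] F [-0.9 -0.   0.5] open -0.0 q [-0.15  0.35  1.79 -0.    1.01 -1.3 ]
shift [-14.8   0.6  -1.4] turn 0.0
T [[-0.0, 0.412, 0.911], [0.0, 0.911, -0.412], [-1.0, -0.0, -0.0]]
200 [-35.9 -42.6 155.2] [-50.5  -2.9 236.2]
208 [-41.2 -33.  207.7] [-48.1  -2.8 241.7]
216 [-43.3 -28.  235.1] [-44.4  -2.9 240.1]
224 [-40.9 -27.3 240. ] [-40.7  -2.9 239.1]
232 [-37.1 -27.7 238.7] [-37.   -3.  238.3]
240 [-33.5 -27.9 238.7] [-33.2  -3.  237.4]
248 [-29.4 -28.4 237. ] [-31.3  -2.9 243. ]
256 [-25.6 -28.6 236.9] [-28.5  -2.9 245.1]
264 [-21.4 -29.1 235.7] [-25.   -2.9 245.2]
272 [-20.8 -27.7 243.7] [-20.5  -3.  243.1]
280 [-16.8 -28.  242.9] [-16.6  -3.  242.5]
288 [-12.6 -28.4 242.1] [-16.2  -2.8 250. ]
296 [ -8.2 -28.8 240.9] [-16.   -2.7 257. ]
304 [ -3.5 -29.3 239.3] [-16.   -2.6 263.9]
312 [  0.8 -29.6 238.8] [-16.2  -2.4 270.6]
320 [  5.5 -30.1 237.7] [-15.7  -2.3 275.4]
328 [ 10.5 -30.6 236.3] [-14.8  -2.3 279.1]
```

View pics/wrist3.png

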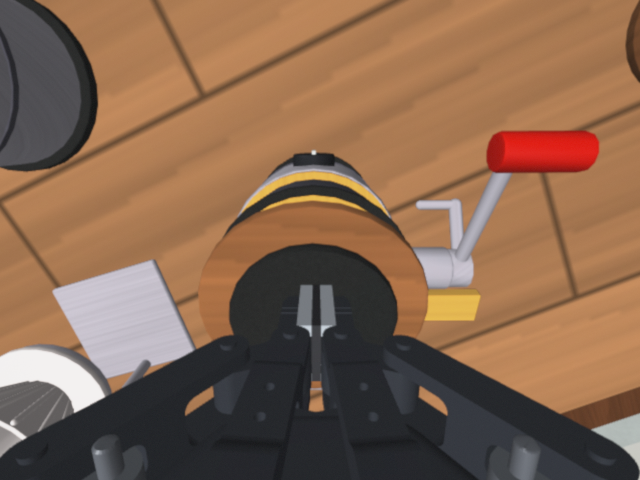

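Wrist: the lid is mostly down, with only a thin yellow slit left at (310,200), about 0.2 rad. I'll keep pressing.

Emit:
{"fn": "servo_tool", "kwargs": {
  "rows": [
    [[4,0,0],0,1],
    [[8,0,0],0,1],
    [[11,0,0],0,1]
  ]
}}

```text
time: 4.65
position: [0.56, -0.0566, 0.1971]
ee_rot: [0.333, 1.545, -0.333]
contact_force: [-1.3, -0.5, 0.8]
opening: 0.0001
```

Emit:
{"fn": "servo_tool", "kwargs": {
  "rows": [
    [[2,0,0],0,1],
    [[4,0,0],0,1],
    [[5,0,0],0,1]
  ]
}}

```text
time: 4.95
position: [0.5601, -0.0566, 0.1924]
ee_rot: [0.333, 1.545, -0.333]
contact_force: [-1.0, 0.1, 3.4]
opening: 0.0001
```

```bash
cat >> h.py <<'E'
def lid(name):
    f=grab("wrist"); cv2.imwrite('pics/%s.png'%name,f['image'][:,:,::-1])
    g=(cloud(f)-O)@G*1000
    hsv=cv2.cvtColor(f['image'],cv2.COLOR_RGB2HSV)
    x,y,z=g[...,0],g[...,1],g[...,2]
    r=np.hypot(x,y); m=(r>43)&(r<52)&(z>205)&(z<260)&(hsv[...,1]>60)&(hsv[...,2]>70)
    if m.sum()>50:
        c=np.linalg.lstsq(np.c_[x[m],np.ones(m.sum())],z[m],rcond=None)[0]; print('lid slope',-c[0],'z mid',c[1],m.sum(),'xrange',x[m].min(),x[m].max())
    return f,g
E
python3 - <<'E'
from h import *
togo((-5,0,188))
lid('wrist4')
E
```

```text
t 4.95 pos [ 0.5601 -0.0566  0.1924] grinder mm [ -3.6  -0.6 192.4] F [-1.   0.1  3.4] open 0.0001 q [-0.15  0.36  1.8   0.    0.97 -1.3 ]
shift [ 4.4  0.6 -1.4] turn 0.0
T [[-0.0, 0.412, 0.911], [0.0, 0.911, -0.412], [-1.0, -0.0, -0.0]]
lid slope 0.0004062634338238684 z mid 218.04868273974108 7709 xrange -51.9082809034393 51.97359789177402
```

View pics/wrist4.png

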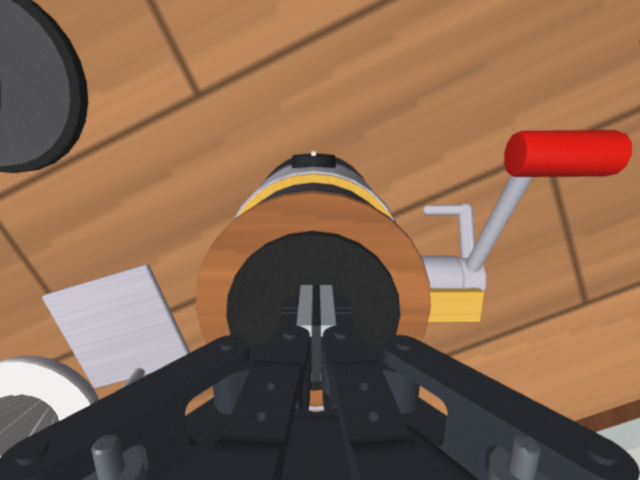

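The lid now measures slope 0.000 with its top at 218 mm (219 expected when shut). I'll press a little more to be sure, then lift.

Emit:
{"fn": "servo_tool", "kwargs": {
  "rows": [
    [[1,0,0],0,1],
    [[2,0,0],0,1],
    [[2,0,0],0,1],
    [[2,0,0],0,1]
  ]
}}

```text
time: 5.4
position: [0.5601, -0.0566, 0.1908]
ee_rot: [0.333, 1.545, -0.333]
contact_force: [-2.4, 0.8, 6.4]
opening: 0.0003
```

Emit:
{"fn": "servo_tool", "kwargs": {
  "rows": [
    [[-10,0,0],0,1],
    [[-30,0,0],0,1],
    [[-60,0,0],0,1],
    [[-90,0,0],0,1],
    [[-100,0,0],0,1]
  ]
}}

```text
time: 5.9
position: [0.5615, -0.0568, 0.2942]
ee_rot: [0.333, 1.541, -0.332]
contact_force: [-0.2, 0.7, -0.3]
opening: -0.0001
```

```bash
python3 - <<'E'
from h import *
togo((-112,107,290))
f,g=lid('wrist5')
m=masks(f)['red']; x=g[m]; x=x[np.isfinite(x).all(1)]; x=x[(np.abs(x[:,0])<130)&(x[:,2]>200)&(x[:,2]<260)]
print(np.percentile(x,[1,50,99],axis=0).round(1))
E
```

```text
t 5.9 pos [ 0.5615 -0.0568  0.2942] grinder mm [-2.200e+00 -2.000e-01  2.942e+02] F [-0.2  0.7 -0.3] open -0.0001 q [-0.15  0.27  1.67 -0.    1.19 -1.3 ]
shift [   3.8  107.3 -109.7] turn 0.0
T [[0.004, 0.412, 0.911], [-0.001, 0.911, -0.412], [-1.0, 0.001, 0.004]]
lid slope 0.001229580851071684 z mid 217.97978984998636 4127 xrange -51.542793940722916 46.52474334238917
[[-78.4  78.2 223.4]
 [-70.6  96.3 232.3]
 [-62.4 117.3 234.8]]
```

View pics/wrist5.png

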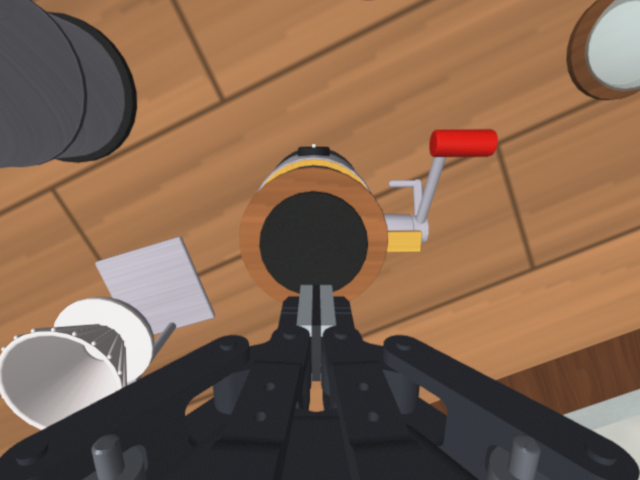

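The lid is shut (slope 0.001). The bar is still unlocked at x=-71, y=98 in the grinder frame. Next I'll move in front of the bar, still high.

Emit:
{"fn": "servo_tool", "kwargs": {
  "rows": [
    [[0,20,-25],0,1],
    [[0,45,-50],0,1],
    [[0,70,-75],0,1],
    [[0,95,-100],0,1],
    [[0,101,-108],0,1]
  ]
}}

```text
time: 6.45
position: [0.5016, 0.0823, 0.2899]
ee_rot: [0.332, 1.547, -0.331]
contact_force: [-0.4, 0.5, -0.1]
opening: 0.0002
```

```bash
python3 - <<'E'
from h import *
togo((-110,102,178))
f=grab('side'); cv2.imwrite('pics/side6.png',f['image'][:,:,::-1])
P=cloud(f); m=(P[...,0]>.2)&(P[...,0]<.46)&(P[...,1]>0)&(P[...,1]<.32)&(P[...,2]>.25)
print(np.nanmax(P[m][:,2]), )
f=grab('wrist'); cv2.imwrite('pics/wrist6.png',f['image'][:,:,::-1])
E
```

```text
t 6.45 pos [0.5016 0.0823 0.2899] grinder mm [-114.1  101.8  289.9] F [-0.4  0.5 -0.1] open 0.0002 q [ 0.1   0.19  1.79  0.    1.16 -1.05]
shift [111.9   0.2   4.3] turn 0.1
T [[-0.001, 0.41, 0.912], [0.001, 0.912, -0.41], [-1.0, -0.0, -0.001]]
0.9148669005873591
```

View pics/side6.png

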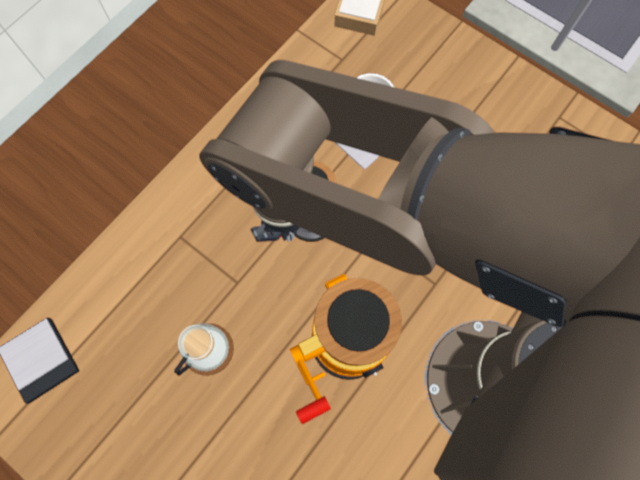

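View pics/wrist6.png

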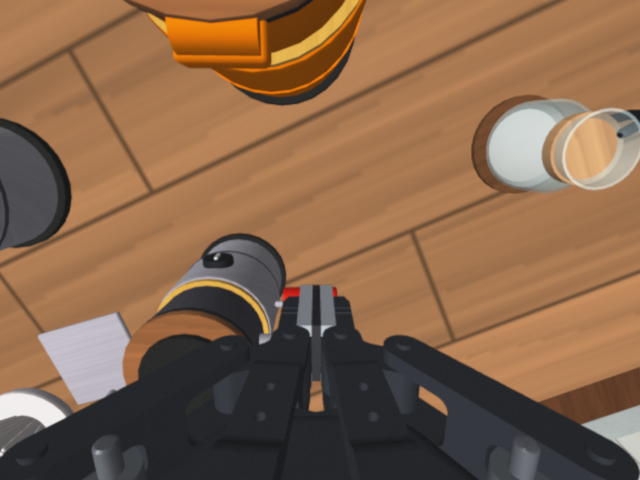

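Side: the forearm is high above the orange grinder, so there is clearance. Wrist: the red bar shows just behind the fingertips at (310,292), laterally centred. I'll lower in front of it.

Emit:
{"fn": "servo_tool", "kwargs": {
  "rows": [
    [[35,0,0],0,1],
    [[70,0,0],0,1],
    [[100,0,0],0,1],
    [[112,0,0],0,1],
    [[112,0,2],0,1]
  ]
}}

```text
time: 7.05
position: [0.5043, 0.0783, 0.1772]
ee_rot: [0.332, 1.548, -0.334]
contact_force: [0.6, -0.4, -0.5]
opening: 0.0001
```

```bash
python3 - <<'E'
from h import *
togo((-90,102,180))
f=grab('wrist'); cv2.imwrite('pics/wrist7.png',f['image'][:,:,::-1])
E
```

```text
t 7.05 pos [0.5043 0.0783 0.1772] grinder mm [-110.    99.2  177.2] F [ 0.6 -0.4 -0.5] open 0.0001 q [ 0.09  0.31  1.93 -0.    0.9  -1.05]
shift [-2.9  2.8 20. ] turn 0.0
T [[-0.003, 0.412, 0.911], [-0.0, 0.911, -0.412], [-1.0, -0.002, -0.003]]
```

View pics/wrist7.png

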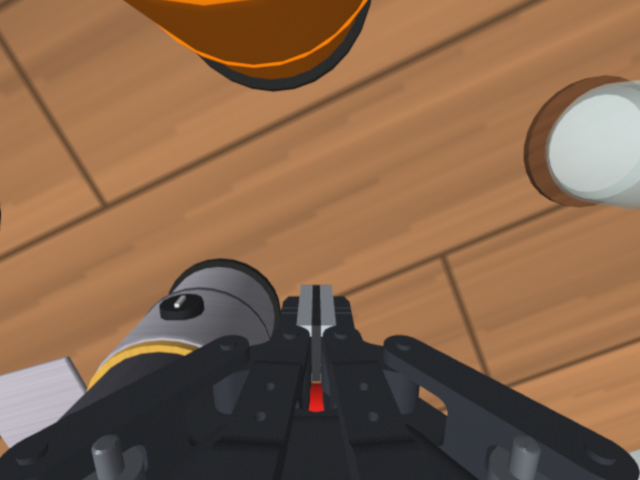

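The bar shows through the finger gap at (316,398), right behind the fingers. I'll push it rearward, rising with its arc.

Emit:
{"fn": "servo_tool", "kwargs": {
  "rows": [
    [[0,2,6],0,1],
    [[0,2,12],0,1],
    [[-1,2,16],0,1],
    [[-3,2,20],0,1],
    [[-6,2,23],0,1]
  ]
}}

```text
time: 7.6
position: [0.5265, 0.0715, 0.1847]
ee_rot: [0.333, 1.546, -0.333]
contact_force: [-5.3, 4.5, -0.1]
opening: -0.0002
```

Emit:
{"fn": "servo_tool", "kwargs": {
  "rows": [
    [[-3,0,3],0,1],
    [[-6,0,6],0,1],
    [[-9,0,10],0,1],
    [[-12,0,14],0,1],
    [[-15,0,18],0,1]
  ]
}}

```text
time: 8.1
position: [0.5426, 0.0647, 0.1999]
ee_rot: [0.333, 1.547, -0.332]
contact_force: [-5.0, 7.3, 2.0]
opening: 0.0
```

```bash
python3 - <<'E'
from h import *
togo((-50,102,212))
for n in ('wrist','side'):
    f=grab(n); cv2.imwrite('pics/%s8.png'%n,f['image'][:,:,::-1])
    m=masks(f)['red'];x=((cloud(f)-O)@G*1000)[m];x=x[np.isfinite(x).all(1)]; x=x[(abs(x[:,0])<130)&(x[:,2]>200)&(x[:,2]<300)&(x[:,1]<130)&(x[:,1]>70)]
    if len(x): print(n,len(x),np.percentile(x,[1,50,99],axis=0).round(1))
E
```

```text
t 8.1 pos [0.5426 0.0647 0.1999] grinder mm [-69.5 102.6 199.9] F [-5.   7.3  2. ] open 0.0 q [ 0.06  0.33  1.83  0.    0.98 -1.09]
shift [-12.2  -0.7  19.5] turn 0.0
T [[-0.001, 0.412, 0.911], [0.001, 0.911, -0.412], [-1.0, 0.0, -0.002]]
wrist 32 [[-78.1  79.5 243.5]
 [-59.8  81.3 245.4]
 [-59.2  86.1 275.8]]
```

View pics/wrist8.png

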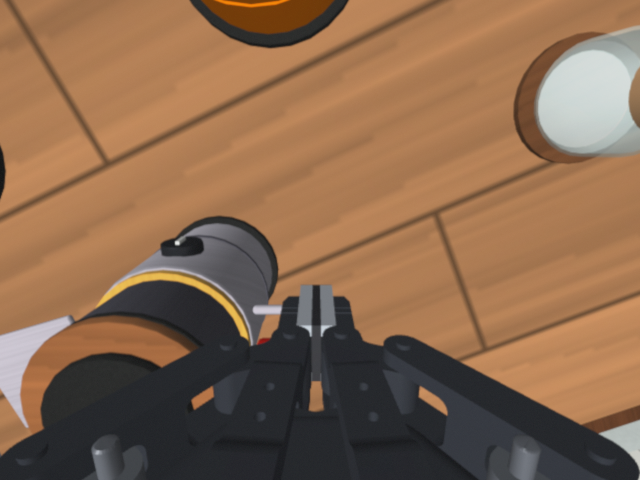

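The bar is following: its front face is at x≈-60 and the push is about 8 N. A 4–5 N sideways force suggests the small hook on the arm, at (265,310), rubs the finger. I'll shift outward 7 mm while pushing on.

Emit:
{"fn": "servo_tool", "kwargs": {
  "rows": [
    [[-2,3,0],0,1],
    [[-4,6,3],0,1],
    [[-6,7,8],0,1],
    [[-8,7,13],0,1],
    [[-10,7,18],0,1]
  ]
}}

```text
time: 8.7
position: [0.5623, 0.063, 0.2098]
ee_rot: [0.332, 1.546, -0.333]
contact_force: [-4.2, 0.3, 1.7]
opening: 0.0002
```

```bash
python3 - <<'E'
from h import *
togo((-25,109,216))
f=grab('wrist'); cv2.imwrite('pics/wrist9.png',f['image'][:,:,::-1])
print('Fg',(G.T@ctrl.observe()['contact_force']).round(1))
E
```

```text
t 8.7 pos [0.5623 0.063  0.2098] grinder mm [-50.8 109.2 209.8] F [-4.2  0.3  1.7] open 0.0002 q [ 0.06  0.35  1.78 -0.    1.02 -1.09]
shift [-6.2 -0.3 25.8] turn 0.1
T [[-0.001, 0.411, 0.911], [-0.0, 0.911, -0.411], [-1.0, -0.001, -0.001]]
Fg [-3.3 -2.7  2.6]
```

View pics/wrist9.png

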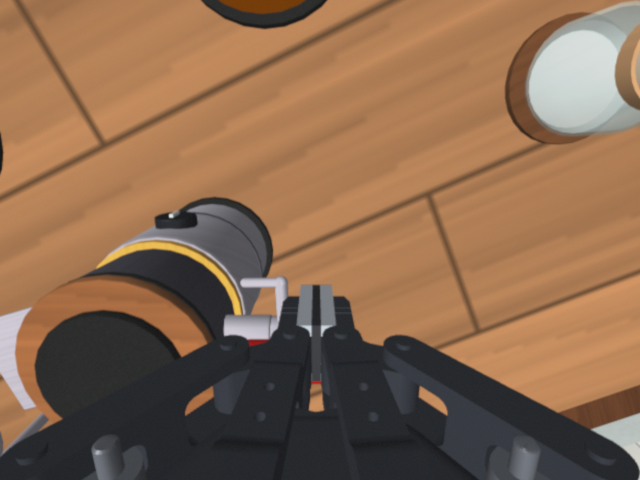

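The bar is still on the fingers at (258,343), and the hook at (270,285) is now clear of them. I'll push through centre.

Emit:
{"fn": "servo_tool", "kwargs": {
  "rows": [
    [[-2,0,5],0,1],
    [[-4,0,10],0,1],
    [[-5,0,15],0,1],
    [[-6,0,20],0,1],
    [[-7,0,25],0,1]
  ]
}}

```text
time: 9.25
position: [0.586, 0.0526, 0.2166]
ee_rot: [0.333, 1.545, -0.333]
contact_force: [-1.2, 0.9, -0.1]
opening: -0.0001
```

Emit:
{"fn": "servo_tool", "kwargs": {
  "rows": [
    [[0,0,4],0,1],
    [[0,0,8],0,1],
    [[0,0,12],0,1],
    [[0,0,15],0,1],
    [[0,0,15],0,1]
  ]
}}

```text
time: 9.75
position: [0.5994, 0.0464, 0.2164]
ee_rot: [0.333, 1.545, -0.333]
contact_force: [0.6, -0.2, 0.4]
opening: -0.0003
```

```bash
python3 - <<'E'
from h import *
togo((-25,109,330))
for n in ('wrist','side','top'):
    f=grab(n); cv2.imwrite('pics/%s10.png'%n,f['image'][:,:,::-1])
    m=masks(f)['red'];x=((cloud(f)-O)@G*1000)[m];x=x[np.isfinite(x).all(1)]; x=x[(abs(x[:,0])<130)&(x[:,2]>200)&(x[:,2]<300)&(x[:,1]<130)&(x[:,1]>70)]
    if len(x): print(n,len(x),np.percentile(x,[1,50,99],axis=0).round(1))
E
```

```text
t 9.75 pos [0.5994 0.0464 0.2164] grinder mm [-10.2 109.4 216.4] F [ 0.6 -0.2  0.4] open -0.0003 q [ 0.03  0.39  1.69 -0.    1.06 -1.12]
shift [-113.6   -0.4  -14.8] turn 0.0
T [[0.0, 0.412, 0.911], [-0.0, 0.911, -0.412], [-1.0, 0.0, 0.0]]
wrist 105 [[ 63.2 106.6 222.3]
 [ 64.6 110.  226.8]
 [ 66.2 114.  229.6]]
```

View pics/wrist10.png

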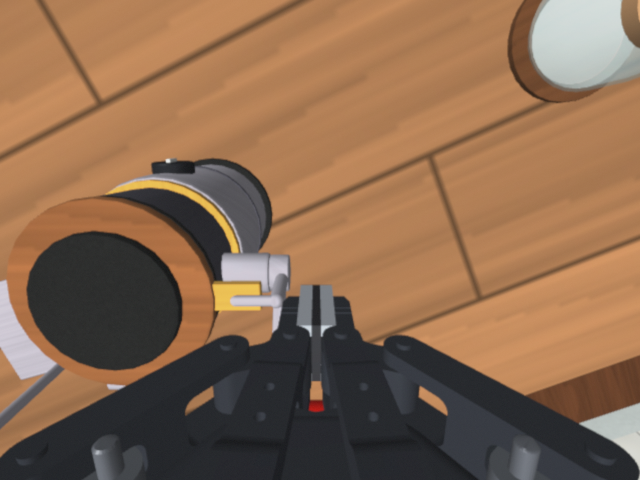

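The lever has snapped over: the bar front is at x≈+64, so its centre is at about +72. The hook now sits over the brass ear at (245,297). Retreating, slightly forward and outward, then straight up.

Emit:
{"fn": "servo_tool", "kwargs": {
  "rows": [
    [[0,4,-8],0,1],
    [[-15,8,-14],0,1],
    [[-50,10,-15],0,1],
    [[-95,10,-15],0,1],
    [[-130,10,-15],0,1]
  ]
}}

```text
time: 10.4
position: [0.5892, 0.0627, 0.3503]
ee_rot: [0.333, 1.543, -0.332]
contact_force: [0.8, 1.3, -0.0]
opening: 0.0002
```

Emit:
{"fn": "servo_tool", "kwargs": {
  "rows": [
    [[-20,30,0],0,1],
    [[-20,70,0],0,1],
    [[-20,110,0],0,1],
    [[-20,120,0],0,1],
    [[-20,120,0],0,1]
  ]
}}

```text
time: 10.9
position: [0.6386, 0.1731, 0.3671]
ee_rot: [0.331, 1.545, -0.331]
contact_force: [-0.7, -0.8, -0.4]
opening: -0.0002
```

```bash
python3 - <<'E'
from h import *
togo((-25,109,330))
f,g=lid('wrist11')
for n in ('wrist','side','top'):
    f=grab(n); cv2.imwrite('pics/%s11.png'%n,f['image'][:,:,::-1])
    P=cloud(f);x=((P-O)@G*1000)[masks(f)['red']];x=x[np.isfinite(x).all(1)]; x=x[(abs(x[:,0])<130)&(x[:,2]>200)&(x[:,2]<300)&(x[:,1]<130)&(x[:,1]>70)]
    if len(x): print(n,len(x),np.percentile(x,[1,50,99],axis=0).round(1))
    if n=='top':
        for nm,b in dict(carafe=(163,228,190,245),drip=(422,500,165,240)).items():
            a=P[box(f,*b)];a=a[a[:,2]>.03];print(nm,np.nanpercentile(a,[.5,99.5],axis=0).round(3).tolist())
E
```

```text
t 10.9 pos [0.6386 0.1731 0.3671] grinder mm [-26.8 241.  367.1] F [-0.7 -0.8 -0.4] open -0.0002 q [ 0.22  0.39  1.33  0.    1.42 -0.93]
shift [  37.  -132.     1.4] turn 0.2
T [[0.0, 0.409, 0.912], [0.0, 0.912, -0.409], [-1.0, 0.0, 0.0]]
lid slope 0.00034017129158326275 z mid 217.70312365021854 2491 xrange -51.5095552257115 51.89704388846234
wrist 664 [[ 64.   80.9 225.7]
 [ 69.6 100.4 231.7]
 [ 80.7 119.  234.2]]
top 99 [[ 66.3  82.  227.3]
 [ 72.9 100.1 232.3]
 [ 80.3 117.7 236.7]]
carafe [[0.432, 0.09, 0.068], [0.599, 0.404, 0.871]]
drip [[0.546, -0.375, 0.134], [0.652, -0.269, 0.208]]
```

View pics/wrist11.png

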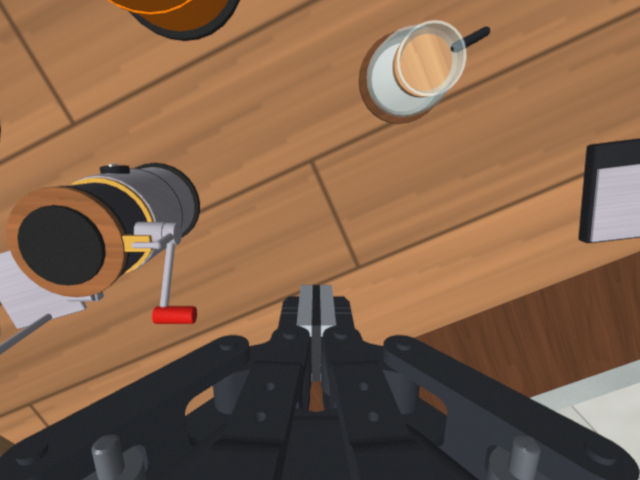

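View pics/top11.png

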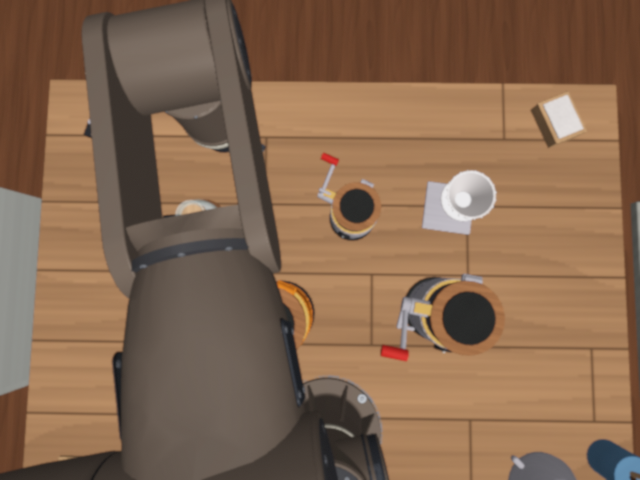

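Both views show the lid flat (slope 0.000) and the bar locked at x≈+72, z≈226. The stand and dripper are unmoved, the carafe is upright, and the gripper is clear. Handing in.

```bash
python3 -c "
from plant import ctrl
print(ctrl.job_done())"
```

```text
the job is handed in; nothing more can be done
None
```

The lid on the small steel grinder is shut and its lever is locked in the rear position. I handed the job in at about 11 s of the 42 s allowed; no verdict was reported.

- **Lid:** I pressed it down with the closed fingertips. The highest force I saw was about 7 N, and the last check showed a slope of about 0.000 rad.
- **Lever:** I pushed the red bar rearward past centre with readings of about 9 N at most, and it snapped over. The bar now sits at x ≈ +72 mm and z ≈ 226 mm in the grinder's frame, which matches the locked stop.
- **Bystanders:** The stand and dripper are within about 1 mm of where they started. The carafe was partly hidden in the last top view, so I checked it and its coaster only by eye in the wrist view. The carafe stands upright there.
- **Gripper:** It finished in free air, with force readings at noise level.

Two things did not go as expected:
- **Fingertip position:** The visible fingertips end about 34 mm short of the reported TCP. I worked from the camera and force readings instead.
- **Sideways force:** Midway through the lever push there was about 4.6 N sideways, probably a finger rubbing the lever's small hook or arm. It went away when I moved 7 mm outward.

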